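# Swing a carved rail about the bench dog onto the stop

### The job

Set the loose carved rail up for carving: keeping it flat on the bench and still swung well out at an angle, slide its forked end fully home onto the round bench dog. Then, with the fork kept home on the dog, swing the rail about the dog until its side meets the rubber nose of the stop, press it there with about 10 N for a second to bed it, and let go, leaving the rail resting against the nose with its fork on the dog. Push gently throughout (never over 20 N on the stop or 25 N on the dog) and leave the mallet, gouge and stone where they are.

Things in the scene. Friction and masses are not known exactly. Their poses are not given: they have to be found in the camera images.
- rail: loose dark-red wooden rail, leaf carving on top, 274 mm long, 46 wide, 30 high, 0.22 to 0.45 kg. One end is forked: slot 26 mm wide, 24 deep, between prongs 10 mm thick. Origin: underside, mid-slot, 10 mm from the slot's bottom: where the dog's axis lies when the fork is fully home. x runs along the rail from fork to plain end, z up. Prong tips at x = -14, slot's bottom at x = +10 mm
- rail_end (a point): the middle of the rail's plain end face, 260 mm from the rail's origin, 15 mm above its underside. The rail is well gripped across its width at about 150 mm from its origin. Sliding the rail on the bench drags with about 2 to 6 N, more if the hand bears down on it; the drag is not part of the push on dog or stop
- dog: fixed round steel bench dog, 20 mm diameter, 45 mm high. Origin: on its axis at bench level. Its x axis is the line the rail shall take up (the rail's own x finally points this way, within 0.06 rad: the nose sets it); its y axis points across the line to the stop's side. At the start the rail is swung out 0.45 to 0.8 rad to the other (-y) side
- stop: fixed wooden block, 60 mm wide, 44 high, on a 100 mm foot, 215 to 235 mm along the line from the dog; its front face is 36 mm behind the origin (+y). From it a round rubber nose, 18 mm diameter, centre 18 mm above the bench, points at the line on a screw. Origin: at bench level below the nose's face with the screw fully in; x along the line, y from nose into block
- mallet: carver's mallet, 170 mm handle and 64 mm round head, lying on the bench on the robot's left; not to be moved
- gouge: gouge with 110 mm wooden handle and thin steel blade, lying on the bench on the robot's right; not to be moved
- oilstone: grey sharpening stone, 120 x 50 x 25 mm, lying on the bench on the robot's right; not to be moved
- stop_face (a point): centre of the nose's face with the screw fully in, 18 mm above the stop's origin. The screw has been left out by 0 to 16 mm towards the stop's -y; this setting is not reported, so the real nose must be found by feel (or seen). The nose is sprung: it gives 1 mm for each 3.5 N, up to 10 mm

How it is judged:
By the outcome, as a careful person would: the job done as asked, in the order asked, and still so for the second after the job is handed in, with the robot touching nothing.
It also fails if it takes over 61 s, if anything falls off the work surface, if the arm or the gripper's body presses on something with over 40 N, if the wrist force passes 120 N, or if a joint passes its speed limit or range.

### The arm

A 7-joint arm with a two-finger parallel gripper is mounted at the origin on the work surface. World frame = base frame: x ahead of the robot, y to its left, z up, the work surface at z = 0. Lengths are in m, angles in rad, forces in N, time in s.
With the tool pointing down it reaches from about 0.4 to 0.875 m from the base axis. Payload 19.3 kg.
Tool frame: the origin (TCP) lies on the centre line of the jaws, within the pads' length; the fingertips stand 14 mm ahead of it and the grasp point (between the pads) lies 5 mm behind it; x points along the fingers, y is the direction in which the jaws open and shut, and the axes are right-handed (so a half turn about x gives the same grasp; the last joint's range is limited). The gripper opens to 85 mm and grips with 20 to 120 N. Pads are 22 mm wide; open, the fingers measure 114 mm over their backs; the gripper's body (76 mm by 85 mm) begins 54 mm behind the grasp point. The pads swing forward as they close: fully open they stand 13 mm farther back than shut.
Start: joints at [-1.232, 0.521, -0.036, 1.599, 0.021, 1.021, -0.113], TCP at [0.248, 0.573, 0.245] pointing down, gripper open.
Joint ranges: [-2.91, 2.91], [-0.3, 2.13], [-1.5, 1.42], [0.17, 2.43], [-1.26, 4.41], [0.16, 1.93], [-2.52, 2.52]. Speed limits (rad/s): [1.89, 1.89, 2.39, 2.39, 3.01, 3.01, 3.01].

### API

Orientations are given as a rotation vector (axis times angle).
In Python, from workcell import bot gives the robot as it stands. The module is installed in compiled form; this text tells all that it offers.
- The arm moves only by the tool apply_moves, never from a script. Its argument "rows" is text: rows parted by semicolons, each of 5 numbers parted by spaces: the closure in counts, from 0 (fully open) to 255 (shut), then the shift along the tool's x, y, z in m, then the turn about the tool's x in degrees. A call has 1 to 10 rows; each row shifts and turns the commanded pose from where the row before left it, along the tool's axes as they then stand; what a row does not reach is not made up. A row lasts 1/10 s, in which the tool goes at most 50 mm and 8.59 degrees, less where a joint would pass 70% of its speed; a pose out of reach is approached as far as the arm can. A call is refused whole if a number of a shift passes 0.05 or a number of a turn 8.59, either way. A call with a gripper value outside its range is refused whole. The fingers move at their own pace and stop on an object; "force" is the grip in N (left out, the last holds). Time passes only in rows, so rows that do not move let the fingers close. It gives the time, the measured TCP pose, the force and the opening at its end, in the units of the state.
- bot.get_state(): the state, without advancing time (a new reading comes with each control period).
- bot.camera(name): name is "side" or "top" or "wrist"; returns a dict with "image" (400x640x3 uint8, red, green, blue), "range_z" (400x640 float32, m along the optical axis (not along the pixel's ray), 0 where there is no reading), "K" (3x3 intrinsics, pixels), "T" (4x4, takes a point from camera to world coordinates). Camera axes: x right, y down, z forward; pixel columns grow to the right and rows downward; lengths in m; the calibration is good to about 2 mm. A picture is of the moment at which its call begins.
- bot.hand_in(): hands the job in, once; it reports no verdict.
The state is a dict: "clock": time; "joint_positions": joint angles; "dq": joint speeds; "effort": joint torques, N m; "ee_pos": TCP position; "orientation": TCP orientation; "force": force on the tool from outside, world axes, zero at the start; "ft_torque": the same for the moment, N m; "width": finger opening in m.
Only numpy, scipy, OpenCV 4.12 (cv2) and the standard library are available. Lean on these libraries where they do the work, as an engineer would, in place of code of your own. Each camera call takes 0.05 s, during which the arm holds its last target. There are 200 camera calls.

## Working session

There is one attempt and no reset: what is moved stays moved. The work goes in short steps, Python scripts to look and compute and a tool call to move; the robot and the scene stay as the last step left them, time stands still between calls to the robot, and variables do not carry over. Pictures are saved under pics/ and viewed, about 8 in all and at most 12, crops included, and the job is handed in when it is done.

Besides the shell and the picture viewer there is one more tool, called after "Call:" as a command line: name --argument value ..., lists and objects as JSON in quotes. apply_moves: Moves the arm, as the interface text tells. Its arguments: {"type":"object","properties":{"rows":{"type":"string"},"force":{"type":"number"}},"required":["rows"]}

```bash
mkdir -p pics
python3 - <<'E'
from workcell import bot
import cv2,numpy as np,pickle
s=bot.get_state(); print(s)
c={n:bot.camera(n) for n in("top","side")}
pickle.dump(c,open('c0.pkl','wb'))
for n in c: cv2.imwrite(f'pics/{n}0.png',c[n]['image'][:,:,::-1]); print(n,c[n]['K'],c[n]['T'])
E
```

```text
{'clock': 0.0, 'joint_positions': array([-1.23218195,  0.52203188, -0.03632718,  1.60000228,  0.02120575,
        1.02108487, -0.11281667]), 'dq': array([ 4.27755791e-04,  7.53487327e-04,  6.21993168e-04,  4.21447451e-04,
       -6.26011251e-05, -1.15187669e-04,  1.59741994e-03]), 'effort': array([-3.58886491e-04, -9.27092600e+01,  1.97922930e+00, -3.69951332e+01,
        1.77930359e-02,  7.84116914e-03,  2.23173595e-05]), 'ee_pos': array([0.24835866, 0.57318873, 0.24471664]), 'orientation': array([ 0.31980833,  1.54704885, -0.32159624]), 'force': array([-0.93868472, -0.17581022,  0.33739953]), 'ft_torque': array([0.00546413, 0.00505271, 0.02999005]), 'width': 0.08528444025089295}
top [[361.86160152   0.         310.7736011 ]
 [  0.         361.86160152 203.15827916]
 [  0.           0.           1.        ]] [[-4.28469810e-03 -9.88628687e-01  1.50316204e-01  3.95128019e-01]
 [-9.99461687e-01 -6.55587369e-04 -3.28010150e-02  3.70687096e-02]
 [ 3.25265698e-02 -1.50375830e-01 -9.88093686e-01  1.05292072e+00]
 [ 0.00000000e+00  0.00000000e+00  0.00000000e+00  1.00000000e+00]]
side [[442.07076682   0.         315.98779854]
 [  0.         442.07076682 201.72879646]
 [  0.           0.           1.        ]] [[-0.98769698 -0.0988518   0.12117341  0.40178248]
 [-0.15580391  0.68849369 -0.70830896  0.7229817 ]
 [-0.01340951 -0.71847391 -0.69542464  0.76214858]
 [ 0.          0.          0.          1.        ]]
```

View pics/top0.png

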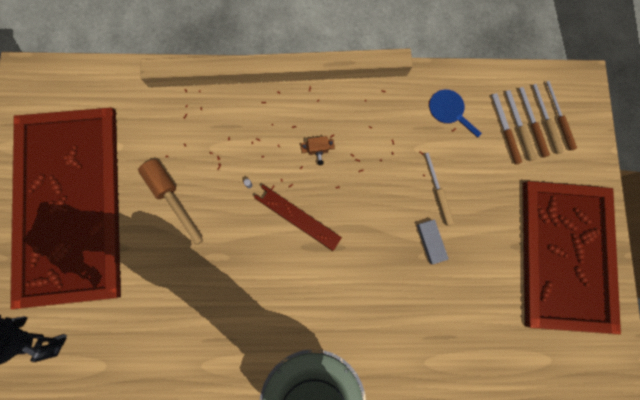

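Top view: the dog is at about (248,183), the rail's fork at (262,190) and its plain end at (337,243). The stop is at (318,147) with its nose at (320,160). The mallet is left at (170,195); the gouge and stone are right at (437,190) and (432,240).

```bash
cat > h.py <<'E'
import numpy as np,cv2
def cloud(c):
    z=c['range_z'].astype(float);h,w=z.shape;v,u=np.mgrid[:h,:w];K=c['K']
    p=np.stack([(u-K[0,2])/K[0,0]*z,(v-K[1,2])/K[1,1]*z,z],-1)
    P=p@c['T'][:3,:3].T+c['T'][:3,3];P[z<=0]=np.nan;return P
def proj(c,X):
    p=(np.atleast_2d(X)-c['T'][:3,3])@c['T'][:3,:3];q=p@c['K'].T;return q[:,:2]/q[:,2:]
E
python3 - <<'E'
import pickle,cv2,numpy as np
from h import *
c=pickle.load(open('c0.pkl','rb'))
ims=[]
for n in('top','side'):
    P=cloud(c[n]);hsv=cv2.cvtColor(c[n]['image'],cv2.COLOR_RGB2HSV).astype(int)
    m=(P[...,2]>.022)&(P[...,2]<.04)&(P[...,0]>.3)&(P[...,0]<.7)&(abs(P[...,1]-.1)<.22)
    k,l,st,ce=cv2.connectedComponentsWithStats(m.astype(np.uint8))
    for i in range(1,k):
        if st[i,4]>60:
            Q=P[l==i];r=cv2.minAreaRect(Q[:,:2].astype(np.float32)*1000)
            print(n,st[i],r,np.nanmedian(Q[:,2]),c[n]['image'][l==i].mean(0).round())
    # tall things
    m=(P[...,2]>.04)&(P[...,2]<.07)&(P[...,0]>.3)&(P[...,0]<.75)&(abs(P[...,1]-.1)<.22)
    k,l,st,ce=cv2.connectedComponentsWithStats(m.astype(np.uint8))
    for i in range(1,k):
        if st[i,4]>3: Q=P[l==i];print(n,'tall',st[i],Q.mean(0).round(4),Q.min(0).round(3),Q.max(0).round(3))
t=c['top']['image'][120:270,200:360,::-1];cv2.imwrite('pics/topc.png',cv2.resize(t,None,fx=5,fy=4*5/4,interpolation=cv2.INTER_CUBIC)[:600])
u=proj(c['side'],[[.43,.08,.02]])[0].astype(int);print(u)
t=c['side']['image'][max(0,u[1]-90):u[1]+90,max(0,u[0]-130):u[0]+130,::-1];print(max(0,u[1]-90),max(0,u[0]-130));cv2.imwrite('pics/sidec.png',cv2.resize(t,None,fx=3,fy=3,interpolation=cv2.INTER_CUBIC))
E
```

```text
top [ 253  185   89   66 1484] ((510.78271484375, 42.85481262207031), (273.985107421875, 46.162322998046875), 56.0284309387207) 0.029233537566122125 [103.  40.  26.]
top tall [307 136  22  16 257] [ 0.723  -0.0174  0.0433] [ 0.701 -0.047  0.04 ] [0.747 0.014 0.048]
top tall [244 179   7   7  37] [0.6088 0.1847 0.0439] [0.6   0.176 0.04 ] [0.618 0.193 0.048]
top tall [196 237   5   6  16] [0.4475 0.3148 0.0428] [0.44 0.31 0.04] [0.454 0.319 0.045]
side [ 268  188   97   77 1934] ((512.054443359375, 41.93870544433594), (275.8486022949219, 49.89039611816406), 55.83498001098633) 0.03079658338951141 [103.  45.  25.]
side tall [225 183  20  19 296] [ 0.7248 -0.0151  0.0446] [ 0.703 -0.048  0.041] [0.748 0.014 0.049]
side tall [257 259  10   9  71] [0.6097 0.1863 0.0451] [0.601 0.175 0.04 ] [0.619 0.195 0.05 ]
side tall [325 328  12   7  43] [0.4477 0.3164 0.0433] [0.439 0.31  0.041] [0.459 0.32  0.046]
[353 241]
151 223
```

View pics/sidec.png

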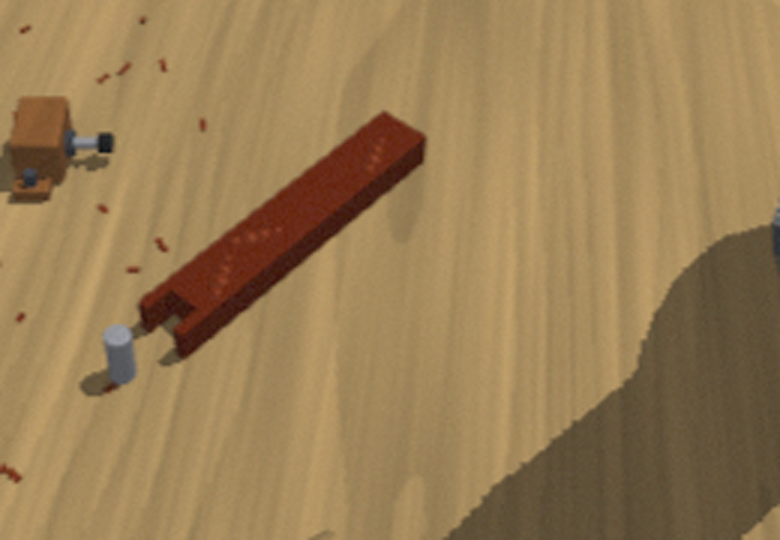

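View pics/topc.png

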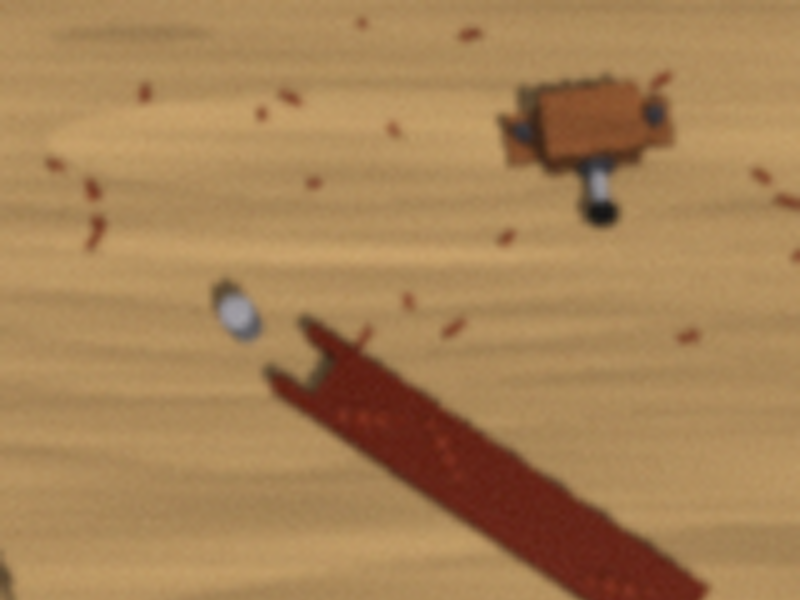

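Side crop (3x): the dog is at crop (118,355). The fork's mouth at (165,320) faces it, and the black nose is at (105,143) on a screw that sticks out of the block. Top crop (5x): the dog is at (238,315) and nearly in line with the slot; the nose is at (598,212).

Run:
```python
import pickle,cv2,numpy as np
from scipy.spatial.transform import Rotation as R
from h import *
from workcell import bot
c=pickle.load(open('c0.pkl','rb'))
for n in('top','side'):
    P=cloud(c[n]);im=c[n]['image'].astype(int)
    m=(P[...,2]>.041)&(P[...,2]<.06)&(P[...,0]>.69)&(P[...,0]<.76)&(abs(P[...,1]+.015)<.05)
    r=cv2.minAreaRect(P[m][:,:2].astype(np.float32)*1000);print(n,'block',r)
    d=(im.max(-1)<45)&(P[...,2]>.008)&(P[...,0]>.6)&(P[...,0]<.7)&(abs(P[...,1]+.02)<.05)
    print('nose',d.sum(),P[d].mean(0).round(4),P[d].min(0).round(4),P[d].max(0).round(4))
s=bot.get_state();print(R.from_rotvec(s['orientation']).as_matrix().round(4))
```

```text
top block ((723.86181640625, -17.339649200439453), (39.0791015625, 59.92648696899414), 8.242109298706055)
nose 11 [ 0.6738 -0.0236  0.0247] [ 0.6697 -0.0277  0.0228] [ 0.677  -0.0188  0.0275]
side block ((725.5557861328125, -15.58957290649414), (40.08982467651367, 61.51383972167969), 7.69478178024292)
nose 23 [ 0.673  -0.0203  0.0233] [ 0.6687 -0.0262  0.0156] [ 0.6772 -0.0154  0.029 ]
[[-3.000e-04  3.976e-01  9.176e-01]
 [-9.000e-04  9.176e-01 -3.976e-01]
 [-1.000e+00 -1.000e-03  1.000e-04]]
```

Call:
apply_moves --rows "0 0 -0.0315 0.0344 0;0 0 -0.0315 0.0344 0;0 0 -0.0315 0.0344 0;0 0 -0.0315 0.0344 0;0 0 -0.0315 0.0344 0;0 0 -0.0315 0.0344 0;0 0 -0.0315 0.0344 0;0 0 -0.0315 0.0344 0;0 0 -0.0315 0.0344 0;0 0 -0.0315 0.0344 0" --force 40

```text
clock: 1.1
ee_pos: [0.4392, 0.1458, 0.2453]
orientation: [0.321, 1.547, -0.321]
force: [-0.0, 1.0, -0.4]
width: 0.0854
```

Call:
apply_moves --rows "0 0 -0.0315 0.0344 0;0 0 -0.0315 0.0344 0;0 0 -0.0315 0.0344 0;0 0 0 0 8.4;0 0 0 0 8.4;0 0 0 0 8.4;0 0 0 0 8.4;0 0 0 0 8.4;0 0 0 0 8.4;0 0 0 0 8.4"

```text
clock: 2.1
ee_pos: [0.4959, 0.0199, 0.2451]
orientation: [1.113, 1.268, -1.114]
force: [-0.3, 0.3, 0.3]
width: 0.0852
```

Call:
apply_moves --rows "0 0 0 0 8.4;0 0 0 0 8.4;0 0 0 0 8.4;0 0 0 0 8.4;0 0 0 0 8.4;0 0 0 0 0;0 0 0 0 0"

```text
clock: 2.8
ee_pos: [0.4959, 0.0202, 0.2452]
orientation: [1.63, 0.868, -1.631]
force: [0.2, 0.7, 0.8]
width: 0.0852
```

```bash
cat >> h.py <<'E'
from scipy.spatial.transform import Rotation as R
def rect(Q): 
    r=cv2.minAreaRect(Q[:,:2].astype(np.float32)*1000);return r
def tool(s): 
    M=R.from_rotvec(s['orientation']).as_matrix();return M
E
python3 - <<'E'
from workcell import bot
import cv2,numpy as np
from h import *
s=bot.get_state();M=tool(s);print(s['clock'],s['ee_pos'],s['joint_positions'],M.round(4),s['force'])
c=bot.camera('wrist');P=cloud(c)
cv2.imwrite('pics/w1.png',c['image'][:,:,::-1])
m=(P[...,2]>.022)&(P[...,2]<.037)&(c['image'][...,0]>1.6*c['image'][...,1])
k,l,st,ce=cv2.connectedComponentsWithStats(m.astype(np.uint8))
for i in range(1,k):
    if st[i,4]>500: print(st[i],rect(P[l==i]),np.median(P[l==i][:,2]))
m=(P[...,2]>.039)&(P[...,2]<.055)
k,l,st,ce=cv2.connectedComponentsWithStats(m.astype(np.uint8))
for i in range(1,k):
    if st[i,4]>60: print('tall',st[i],rect(P[l==i]),np.median(P[l==i][:,2]))
E
```

```text
2.8 [0.49592167 0.02015265 0.24517232] [-0.60155764  0.36369855  0.57087082  1.95317114 -0.24885597  0.89412532
 -0.4955543 ] [[-3.000e-04  8.296e-01 -5.584e-01]
 [-2.000e-04 -5.584e-01 -8.296e-01]
 [-1.000e+00 -1.000e-04  4.000e-04]] [0.23206565 0.70853365 0.80090203]
[ 299   10   46  255 9871] ((511.12255859375, 42.452659606933594), (272.3738098144531, 45.247276306152344), 55.931739807128906) 0.029771881887320106
tall [ 502   44   66   74 2659] ((724.5501098632812, -17.203567504882812), (40.405799865722656, 59.92090606689453), 8.367695808410645) 0.04343881753625278
tall [  0 338  35  16 344] ((60.534912109375, 59.32575988769531), (5.337627410888672, 42.52515411376953), 43.75658416748047) 0.04644974477869787
```

View pics/w1.png

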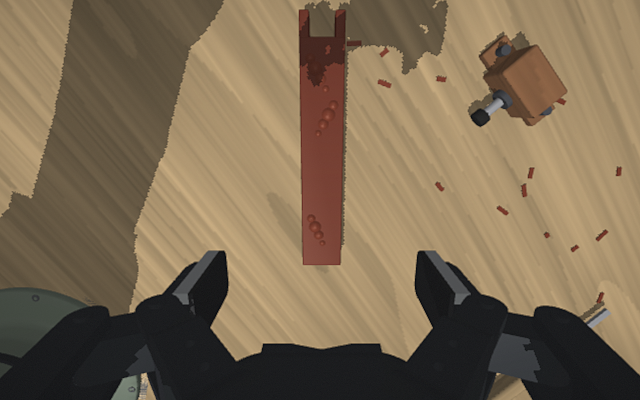

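Wrist view: the rail runs straight up the image from x 300 to 345, centred between the jaws, with the fork at the top. The nose is at (478,118) and clear of the hand. The rail measurements from the wrist and top cameras agree to within 0.5 mm, so I'm descending.

Call:
apply_moves --rows "0 0.045 0 0 0;0 0.045 0 0 0;0 0.045 0 0 0;0 0.045 0 0 0;0 0.025 0 0 0;0 0.014 0 0 0;0 0.007 0 0 0;0 0 0 0 0"

```text
clock: 3.65
ee_pos: [0.4962, 0.0199, 0.0194]
orientation: [1.634, 0.865, -1.633]
force: [-0.4, -0.3, 1.3]
width: 0.0854
```

Call:
apply_moves --rows "90 0 0 0 0;120 0 0 0 0;120 0 0 0 0;140 0 0 0 0;140 0 0 0 0;140 0 0 0 0;140 0 0 0 0;140 0 0 0 0" --force 40

```text
clock: 4.45
ee_pos: [0.4965, 0.0202, 0.0203]
orientation: [1.635, 0.865, -1.632]
force: [-3.3, 1.1, 14.8]
width: 0.0452
```

Call:
apply_moves --rows "140 -0.0005 0 0 0;140 -0.0005 0 0 0;140 0 0 0 0;140 0 0 0 0"

```text
clock: 4.85
ee_pos: [0.496, 0.02, 0.0203]
orientation: [1.634, 0.865, -1.634]
force: [0.2, 0.2, 1.5]
width: 0.0449
```

Call:
apply_moves --rows "140 0 0 -0.005 0;140 0 0 -0.008 0;140 0 0 -0.006 0;140 0 0 -0.003 0;140 0 0 0 0"

```text
clock: 5.35
ee_pos: [0.5089, 0.0389, 0.0203]
orientation: [1.634, 0.865, -1.633]
force: [1.1, 0.6, 0.8]
width: 0.0455
```

```bash
cat >> h.py <<'E'
def look(names=('top','side'),pic=None):
    from workcell import bot
    for n in names:
        c=bot.camera(n);P=cloud(c);im=c['image']
        m=(P[...,2]>.022)&(P[...,2]<.034)&(im[...,0]>1.6*im[...,1].astype(float))&(abs(P[...,1]-.05)<.25)&(P[...,0]>.35)&(P[...,0]<.69)
        q=P[m&(np.linalg.norm(P[...,:2]-[.609,.185],axis=-1)<.075)]
        if len(q)>10: print(n,'fork part',rect(q),'all',rect(P[m]))
        d=(P[...,2]>.04)&(P[...,2]<.05)&(np.linalg.norm(P[...,:2]-[.609,.185],axis=-1)<.025)
        if d.any(): print('dog',P[d].mean(0).round(4))
        if pic: cv2.imwrite(f'pics/{pic}_{n}.png',im[:,:,::-1])
        yield n,c
def rep():
    from workcell import bot
    s=bot.get_state();M=tool(s);f=M.T@s['force'];
    print(s['clock'],s['ee_pos'].round(4),'yaw',np.degrees(np.arctan2(M[1,1],M[0,1])).round(2),'f tool',f.round(1),'torq',(M.T@s['ft_torque']).round(2),s['width'].round(4))
E
python3 - <<'E'
from h import *
rep()
for n,c in look():
    a=proj(c,[[.609,.185,.03]])[0].astype(int)
    t=c['image'][a[1]-35:a[1]+35,a[0]-50:a[0]+50,::-1];cv2.imwrite(f'pics/s1{n}.png',cv2.resize(t,None,fx=6,fy=6,interpolation=cv2.INTER_CUBIC))
E
python3 -c "
import cv2,numpy as np
cv2.imwrite('pics/s1.png',cv2.resize(np.hstack([cv2.imread('pics/s1top.png'),cv2.imread('pics/s1side.png')]),(800,280)))"
```

```text
Traceback (most recent call last):
  File "h.py", line 27, in rep
    print(s['clock'],s['ee_pos'].round(4),'yaw',np.degrees(np.arctan2(M[1,1],M[0,1])).round(2),'f tool',f.round(1),'torq',(M.T@s['ft_torque']).round(2),s['width'].round(4))
                                                                                                                                                        ^^^^^^^^^^^^^^^^
AttributeError: 'float' object has no attribute 'round'
[ WARN:0@0.012] global loadsave.cpp:275 findDecoder imread_('pics/s1top.png'): can't open/read file: check file path/integrity
[ WARN:0@0.013] global loadsave.cpp:275 findDecoder imread_('pics/s1side.png'): can't open/read file: check file path/integrity
Traceback (most recent call last):
cv2.error: OpenCV(4.12.0) :-1: error: (-5:Bad argument) in function 'resize'
> Overload resolution failed:
>  - src data type = object is not supported
>  - Expected Ptr<cv::UMat> for argument 'src'
```

```bash
sed -i "s/s\['width'\].round(4)/round(s['width'],4)/" h.py
cat >> h.py <<'E'
def snap(name):
    ts=[]
    for n,c in look():
        a=proj(c,[[.609,.185,.03]])[0].astype(int)
        t=c['image'][a[1]-35:a[1]+35,a[0]-50:a[0]+50,::-1];ts.append(cv2.resize(t,None,fx=4,fy=4,interpolation=cv2.INTER_CUBIC))
    cv2.imwrite(f'pics/{name}.png',np.hstack(ts))
E
python3 - <<'E'
from h import *
rep();snap('s1')
E
```

```text
5.35 [0.5089 0.0389 0.0203] yaw -34.18 f tool [-0.8  0.6 -1.1] torq [0.1  0.41 0.03] 0.0455
top fork part ((584.9882202148438, 151.6578369140625), (48.731807708740234, 44.18476104736328), 56.17143630981445) all ((522.7483520507812, 60.180259704589844), (270.07537841796875, 45.2410888671875), 56.06428909301758)
dog [0.6086 0.1851 0.044 ]
side fork part ((583.241943359375, 149.66580200195312), (61.753448486328125, 45.223976135253906), 57.19023132324219) all ((523.7644653320312, 61.163612365722656), (274.32159423828125, 47.47075271606445), 56.28050231933594)
dog [0.6096 0.186  0.0452]
```

View pics/s1.png

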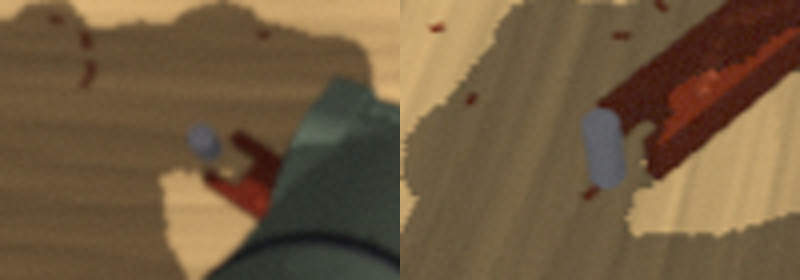

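The slot mouth faces the dog, but the dog sits about 1.5 mm towards tool +y. I'll correct that and move on.

Call:
apply_moves --rows "140 0 0.0015 0 0;140 0 0 -0.004 0;140 0 0 -0.004 0;140 0 0 -0.004 0;140 0 0 -0.003 0;140 0 0 -0.003 0;140 0 0 0 0"

```text
clock: 6.15
ee_pos: [0.5197, 0.052, 0.0203]
orientation: [1.634, 0.864, -1.634]
force: [-1.6, -1.7, 3.4]
width: 0.0452
```

```bash
python3 -c "
from h import *
rep()"
```

```text
6.15 [0.5197 0.052  0.0203] yaw -34.24 f tool [-3.4 -0.4  2.3] torq [ 0.11 -0.34  0.13] 0.0452
```

Call:
apply_moves --rows "140 0 0 -0.002 0;140 0 0 -0.002 0;140 0 0 -0.001 0;140 0 0 -0.001 0;140 0 0 -0.001 0"

```text
clock: 6.65
ee_pos: [0.5234, 0.0573, 0.0203]
orientation: [1.634, 0.864, -1.635]
force: [-2.4, -4.7, 5.7]
width: 0.045
```

Call:
apply_moves --rows "140 0 0 -0.0005 0;140 0 0 -0.0005 0"

```text
clock: 6.85
ee_pos: [0.5239, 0.0581, 0.0203]
orientation: [1.634, 0.864, -1.635]
force: [-3.7, -4.7, 5.6]
width: 0.0453
```

Call:
apply_moves --rows "140 0 0 -0.0005 0;140 0 0 -0.0005 0"

```text
clock: 7.05
ee_pos: [0.5245, 0.0589, 0.0203]
orientation: [1.634, 0.864, -1.635]
force: [-3.2, -4.8, 5.9]
width: 0.0452
```

Call:
apply_moves --rows "140 0 0 -0.0005 0;140 0 0 -0.0005 0"

```text
clock: 7.25
ee_pos: [0.5251, 0.0597, 0.0203]
orientation: [1.634, 0.864, -1.635]
force: [-2.9, -4.1, 5.1]
width: 0.0454
```

Call:
apply_moves --rows "140 0 0 -0.0005 0;140 0 0 -0.0005 0"

```text
clock: 7.45
ee_pos: [0.5256, 0.0605, 0.0203]
orientation: [1.634, 0.864, -1.635]
force: [-3.1, -5.3, 5.4]
width: 0.0451
```

Call:
apply_moves --rows "140 0 0 -0.0005 0;140 0 0 -0.0003 0"

```text
clock: 7.65
ee_pos: [0.526, 0.0611, 0.0203]
orientation: [1.634, 0.864, -1.635]
force: [-4.9, -5.9, 7.5]
width: 0.0455
```

Call:
apply_moves --rows "140 0 0 -0.0005 0;140 0 0 0 0"

```text
clock: 7.85
ee_pos: [0.526, 0.0611, 0.0203]
orientation: [1.633, 0.864, -1.636]
force: [-6.0, -6.6, 8.4]
width: 0.0452
```

```bash
python3 -c "
from h import *
rep();snap('s2')"
```

```text
7.85 [0.526  0.0611 0.0203] yaw -34.29 f tool [-8.4 -1.2  8.8] torq [ 0.04 -1.81  0.08] 0.0452
top fork part ((606.7974243164062, 180.00160217285156), (34.48917007446289, 45.07413864135742), 57.507991790771484) all ((540.8699340820312, 82.45075988769531), (271.1433410644531, 44.736671447753906), 55.80593490600586)
dog [0.6085 0.1848 0.0443]
side fork part ((592.1915893554688, 160.05953979492188), (89.6685562133789, 45.376251220703125), 55.47439956665039) all ((541.2189331054688, 82.61564636230469), (274.9670104980469, 47.583465576171875), 55.867008209228516)
dog [0.6092 0.1861 0.045 ]
```

Call:
apply_moves --rows "140 0 0 -0.0005 0;140 0 0 0 0"

```text
clock: 8.15
ee_pos: [0.5261, 0.0612, 0.0203]
orientation: [1.633, 0.863, -1.637]
force: [-7.5, -10.2, 9.9]
width: 0.0449
```

View pics/s2.png

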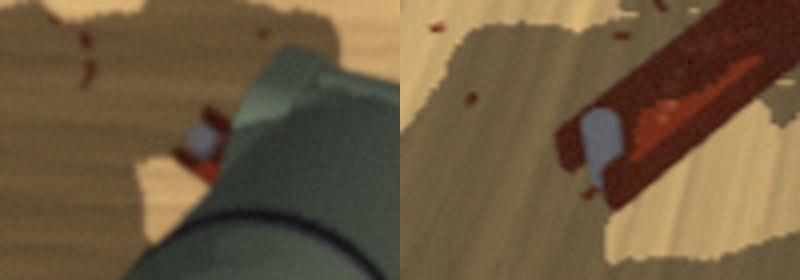

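Side crop: the fork straddles the dog with the slot's bottom against it. The push rose with no further motion, so it's home. I'll relieve the downward load a little, then swing about the dog while watching the force along the rail.

Call:
apply_moves --rows "140 -0.0003 0 0.0004 0;140 0 0.0026 -0.00003 -1;140 0 0.0052 -0.0001 -2;140 0 0.0052 -0.0001 -2;140 0 0 0 0"

```text
clock: 8.65
ee_pos: [0.5371, 0.0545, 0.0204]
orientation: [1.572, 0.924, -1.575]
force: [-5.9, -7.5, 5.1]
width: 0.0455
```

```bash
python3 -c "
from h import *
rep()"
```

```text
8.65 [0.5371 0.0545 0.0204] yaw -29.17 f tool [-5.1 -1.5  9.4] torq [-0.76 -1.73 -0.12] 0.0455
```

Call:
apply_moves --rows "140 0 0.0052 -0.0001 -2;140 0 0.0052 -0.0001 -2;140 0 0.0052 -0.0001 -2;140 0 0.0052 -0.0001 -2"

```text
clock: 9.05
ee_pos: [0.5544, 0.0463, 0.0204]
orientation: [1.473, 1.014, -1.48]
force: [-15.4, -2.0, 16.1]
width: 0.0454
```

```bash
python3 -c "
from h import *
rep()"
```

```text
9.05 [0.5544 0.0463 0.0204] yaw -21.16 f tool [-16.  -13.7   7.4] torq [-0.11 -1.52 -2.8 ] 0.0454
```

Call:
apply_moves --rows "140 -0.0004 0 0 0;140 0 0 0 0"

```text
clock: 9.25
ee_pos: [0.5551, 0.046, 0.0205]
orientation: [1.474, 1.012, -1.479]
force: [-5.7, -5.8, -0.8]
width: 0.0455
```

```bash
python3 -c "
from h import *
rep()"
```

```text
9.25 [0.5551 0.046  0.0205] yaw -21.21 f tool [ 0.9 -3.2  7.4] torq [-0.5  -1.36 -0.8 ] 0.0455
```

Call:
apply_moves --rows "140 0 0.0052 -0.0001 -2;140 0 0.0052 -0.0001 -2;140 0 0.0052 -0.0001 -2;140 0 0.0052 -0.0001 -2;140 0 0 0 0"

```text
clock: 9.75
ee_pos: [0.5757, 0.0397, 0.0205]
orientation: [1.374, 1.093, -1.379]
force: [-4.7, -4.1, -1.2]
width: 0.0454
```

```bash
python3 -c "
from h import *
rep()"
```

```text
9.75 [0.5757 0.0397 0.0205] yaw -13.15 f tool [ 1.2 -3.6  5.1] torq [-0.51 -1.24 -0.76] 0.0454
```

Call:
apply_moves --rows "140 0 0.0052 -0.0002 -2;140 0 0.0052 -0.0002 -2;140 0 0.0052 -0.0002 -2;140 0 0.0052 -0.0002 -2;140 0 0 0 0"

```text
clock: 10.25
ee_pos: [0.5962, 0.0364, 0.0205]
orientation: [1.273, 1.166, -1.278]
force: [-5.2, -7.4, -0.4]
width: 0.0456
```

Run:
```python
from h import *
rep()
for n,c in look():
    P=cloud(c);im=c['image'].astype(int)
    d=(im.max(-1)<50)&(P[...,2]>.008)&(P[...,2]<.03)&(P[...,0]>.65)&(P[...,0]<.69)&(abs(P[...,1]+.02)<.03)
    if d.any():print('nose',d.sum(),P[d].mean(0).round(4),P[d].min(0).round(4))
    a=proj(c,[[.64,.02,.03]])[0].astype(int)
    t=c['image'][a[1]-60:a[1]+60,a[0]-100:a[0]+100,::-1];cv2.imwrite(f'pics/s3{n}.png',cv2.resize(t,None,fx=4,fy=4,interpolation=cv2.INTER_CUBIC))
```

```text
10.25 [0.5962 0.0364 0.0205] yaw -5.16 f tool [ 0.4 -4.5  7.9] torq [-0.63 -1.53 -1.  ] 0.0456
top fork part ((607.0634155273438, 173.0546875), (46.47236251831055, 46.58391189575195), 87.24606323242188) all ((597.7049560546875, 61.82196807861328), (271.2377014160156, 46.658634185791016), 85.22601318359375)
dog [0.6083 0.1848 0.0445]
side fork part ((606.2229614257812, 156.07752990722656), (91.04529571533203, 44.73134231567383), 85.36192321777344) all ((599.2900390625, 64.75822448730469), (274.2904968261719, 46.153350830078125), 85.20085906982422)
dog [0.6099 0.1861 0.0448]
```

View pics/s3side.png

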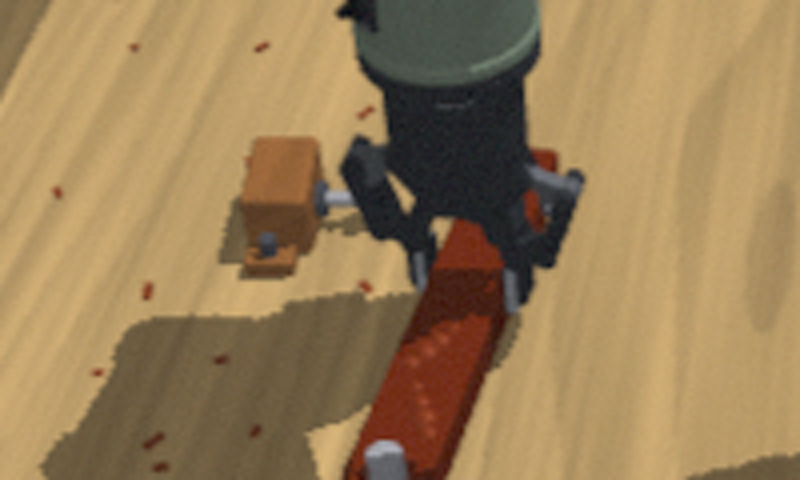

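Side crop (4x): the fork is on the dog at (385,460), and the nose, half hidden behind the left finger, is still clear of the rail. I estimate about 14° to go.

Call:
apply_moves --rows "140 0 0.0052 -0.00015 -2;140 0 0.0052 -0.00015 -2;140 0 0.0052 -0.00015 -2;140 0 0.0039 -0.0001 -1.5;140 0 0.0026 -0.0001 -1;140 0 0 0 0"

```text
clock: 10.95
ee_pos: [0.6182, 0.0361, 0.0204]
orientation: [1.164, 1.237, -1.169]
force: [-4.0, -8.3, 0.6]
width: 0.0454
```

```bash
python3 -c "
from h import *
rep()"
```

```text
10.95 [0.6182 0.0361 0.0204] yaw 3.31 f tool [-0.6 -4.5  8. ] torq [-0.87 -1.56 -1.04] 0.0454
```

Call:
apply_moves --rows "140 0 0.0013 -0.00005 -0.5;140 0 0.0013 -0.00005 -0.5;140 0 0.0013 -0.00005 -0.5;140 0 0.0013 -0.00005 -0.5;140 0 0.0013 -0.00005 -0.5"

```text
clock: 11.45
ee_pos: [0.6242, 0.0366, 0.0205]
orientation: [1.132, 1.256, -1.138]
force: [-7.7, -8.3, 2.9]
width: 0.0454
```

```bash
python3 -c "
from h import *
rep()"
```

```text
11.45 [0.6242 0.0366 0.0205] yaw 5.77 f tool [-2.8 -8.5  7.5] torq [-0.76 -1.64 -1.82] 0.0454
```

Call:
apply_moves --rows "140 0 0.00065 -0.00002 -0.25;140 0 0.00065 -0.00002 -0.25;140 0 0.00065 -0.00002 -0.25;140 0 0.00065 -0.00002 -0.25"

```text
clock: 11.85
ee_pos: [0.6267, 0.0369, 0.0205]
orientation: [1.119, 1.264, -1.125]
force: [-6.5, -9.8, 2.7]
width: 0.0449
```

```bash
python3 -c "
from h import *
rep()"
```

```text
11.85 [0.6267 0.0369 0.0205] yaw 6.76 f tool [-2.6 -7.7  9. ] torq [-0.76 -1.73 -1.73] 0.0449
```

Call:
apply_moves --rows "140 0 0.00065 0 -0.25;140 0 0.00065 0 -0.25;140 0 0.00065 0 -0.25"

```text
clock: 12.15
ee_pos: [0.6287, 0.0371, 0.0205]
orientation: [1.109, 1.269, -1.115]
force: [-6.5, -9.6, 1.9]
width: 0.045
```

```bash
python3 -c "
from h import *
rep()"
```

```text
12.15 [0.6287 0.0371 0.0205] yaw 7.51 f tool [-1.8 -7.7  8.7] torq [-0.73 -1.6  -1.65] 0.045
```

Call:
apply_moves --rows "140 0 0.00065 0 -0.25;140 0 0.00065 0 -0.25"

```text
clock: 12.35
ee_pos: [0.63, 0.0373, 0.0204]
orientation: [1.103, 1.273, -1.109]
force: [-6.4, -9.3, 2.1]
width: 0.0452
```

```bash
python3 -c "
from h import *
rep()"
```

```text
12.35 [0.63   0.0373 0.0204] yaw 8.02 f tool [-2.1 -7.7  8.3] torq [-0.7  -1.65 -1.68] 0.0452
```

Call:
apply_moves --rows "140 0 0.00065 0 -0.25;140 0 0.00065 0 -0.25"

```text
clock: 12.55
ee_pos: [0.6314, 0.0375, 0.0205]
orientation: [1.096, 1.277, -1.102]
force: [-6.5, -9.7, 2.4]
width: 0.045
```

```bash
python3 -c "
from h import *
rep()"
```

```text
12.55 [0.6314 0.0375 0.0205] yaw 8.52 f tool [-2.3 -7.9  8.6] torq [-0.75 -1.68 -1.65] 0.045
```

Call:
apply_moves --rows "140 0 0.00065 0 -0.25;140 0 0.00065 0 -0.25"

```text
clock: 12.75
ee_pos: [0.6327, 0.0377, 0.0204]
orientation: [1.09, 1.28, -1.096]
force: [-5.8, -9.6, 2.3]
width: 0.045
```

```bash
python3 -c "
from h import *
rep()"
```

```text
12.75 [0.6327 0.0377 0.0204] yaw 9.02 f tool [-2.2 -7.2  8.6] torq [-0.72 -1.62 -1.49] 0.045
```

Call:
apply_moves --rows "140 0 0.00065 0 -0.25;140 0 0.00065 0 -0.25"

```text
clock: 12.95
ee_pos: [0.6339, 0.0379, 0.0204]
orientation: [1.083, 1.284, -1.089]
force: [-8.9, -10.0, 4.3]
width: 0.0451
```

```bash
python3 -c "
from h import *
rep()"
```

```text
12.95 [0.6339 0.0379 0.0204] yaw 9.51 f tool [ -4.2 -10.4   8.4] torq [-0.5  -1.5  -1.93] 0.0451
```

Call:
apply_moves --rows "140 0 0.00065 0 -0.25"

```text
clock: 13.05
ee_pos: [0.6343, 0.0379, 0.0205]
orientation: [1.08, 1.286, -1.087]
force: [-9.8, -10.0, 5.7]
width: 0.0451
```

Run:
```python
from h import *
rep()
for n,c in look():
    a=proj(c,[[.65,.0,.03]])[0].astype(int)
    t=c['image'][a[1]-60:a[1]+60,a[0]-100:a[0]+100,::-1];cv2.imwrite(f'pics/s4{n}.png',cv2.resize(t,None,fx=4,fy=4,interpolation=cv2.INTER_CUBIC))
```

```text
13.05 [0.6343 0.0379 0.0205] yaw 9.74 f tool [ -5.7 -11.3   8.3] torq [-0.17 -1.44 -2.25] 0.0451
top fork part ((609.6098022460938, 172.7033233642578), (47.10232162475586, 48.674312591552734), 8.35846996307373) all ((629.1497192382812, 63.548973083496094), (46.42485427856445, 271.41455078125), 9.99286937713623)
dog [0.6084 0.1847 0.0447]
side fork part ((613.920166015625, 155.81394958496094), (44.792144775390625, 90.21439361572266), 9.991971969604492) all ((624.3851318359375, 97.58599090576172), (45.79860305786133, 208.16061401367188), 10.694289207458496)
dog [0.6093 0.1863 0.0452]
```

Contact with the nose is clear: the moment about the dog rose from 0.42 to about 1.5 N·m, or roughly 5 N at the nose. Moving up to 10 N.

Call:
apply_moves --rows "140 0 0.00065 0 -0.25;140 0 0.00065 0 -0.25;140 0 0 0 0"

```text
clock: 13.45
ee_pos: [0.6352, 0.0381, 0.0205]
orientation: [1.074, 1.29, -1.081]
force: [-11.0, -8.9, 7.3]
width: 0.0455
```

```bash
python3 -c "
from h import *
rep()"
```

```text
13.45 [0.6352 0.0381 0.0205] yaw 10.16 f tool [ -7.3 -12.5   6.8] torq [ 0.49 -1.32 -2.56] 0.0455
```

View pics/s4top.png

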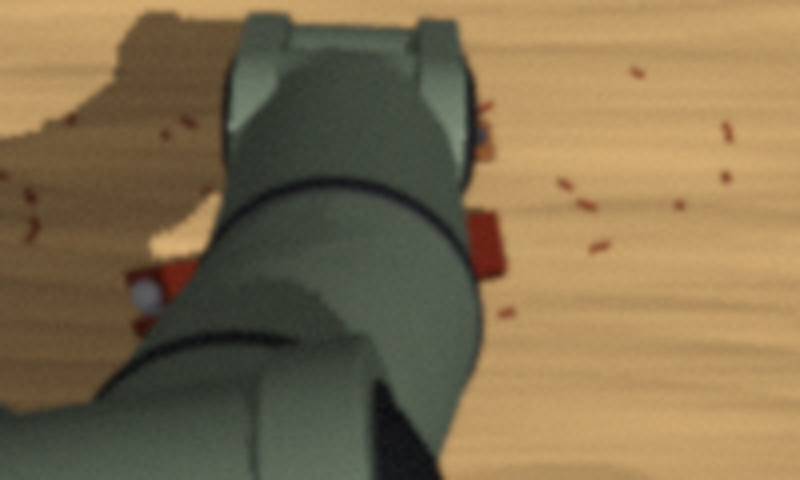

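Top crop: the fork is on the dog at (148,295), with the rail's plain end under the arm near (487,243). The push is now about 9–11 N, so I'll hold it for a little over a second.

Call:
apply_moves --rows "140 0 0 0 0;140 0 0 0 0;140 0 0 0 0;140 0 0 0 0;140 0 0 0 0;140 0 0 0 0"

```text
clock: 14.05
ee_pos: [0.6352, 0.0381, 0.0204]
orientation: [1.074, 1.29, -1.081]
force: [-10.9, -9.5, 6.3]
width: 0.0449
```

```bash
python3 -c "
from h import *
rep()"
```

```text
14.05 [0.6352 0.0381 0.0204] yaw 10.16 f tool [ -6.3 -12.4   7.5] torq [ 0.49 -1.35 -2.56] 0.0449
```

Call:
apply_moves --rows "140 0 0 0 0;140 0 0 0 0;140 0 0 0 0;140 0 0 0 0;140 0 0 0 0;140 0 0 0 0"

```text
clock: 14.65
ee_pos: [0.6352, 0.038, 0.0205]
orientation: [1.074, 1.29, -1.081]
force: [-11.5, -7.8, 6.4]
width: 0.0455
```

Call:
apply_moves --rows "140 0 -0.00065 0 0.25;140 0 -0.00065 0 0.25;140 0 0 0 0"

```text
clock: 14.95
ee_pos: [0.6346, 0.038, 0.0204]
orientation: [1.081, 1.286, -1.086]
force: [-6.1, -8.2, 1.4]
width: 0.0455
```

```bash
python3 -c "
from h import *
rep()"
```

```text
14.95 [0.6346 0.038  0.0204] yaw 9.71 f tool [-1.4 -7.4  7. ] torq [-0.16 -1.43 -1.53] 0.0455
```

Call:
apply_moves --rows "140 0 -0.0005 0.0002 0.2;140 0 0 0.0002 0;140 0 0 0 0"

```text
clock: 15.25
ee_pos: [0.6343, 0.038, 0.0205]
orientation: [1.083, 1.284, -1.088]
force: [-5.3, -7.6, 0.0]
width: 0.0452
```

```bash
python3 -c "
from h import *
rep()"
```

```text
15.25 [0.6343 0.038  0.0205] yaw 9.54 f tool [-0.  -6.5  6.6] torq [-0.27 -1.21 -1.29] 0.0452
```

Call:
apply_moves --rows "115 0 0 0 0;105 0 0 0 0;95 0 0 0 0;80 0 0 0 0;60 0 0 0 0;30 0 0 0 0;0 0 0 0 0;0 0 0 0 0;0 0 0 0 0"

```text
clock: 16.15
ee_pos: [0.6355, 0.0394, 0.021]
orientation: [1.085, 1.284, -1.085]
force: [0.3, -0.2, 1.3]
width: 0.0852
```

Call:
apply_moves --rows "0 -0.005 0 0 0;0 -0.015 0 0 0;0 -0.03 0 0 0;0 -0.04 0 0 0;0 -0.04 0 0 0;0 -0.04 0 0 0;0 -0.04 0 0 0;0 0 0 0 0"

```text
clock: 16.95
ee_pos: [0.6376, 0.0392, 0.2378]
orientation: [1.09, 1.277, -1.079]
force: [-0.4, 0.8, -0.3]
width: 0.0852
```

Run:
```python
from h import *
rep()
for n,c in look(('top','side','wrist')):
    a=proj(c,[[.64,.06,.03]])[0].astype(int) 
    if n=='wrist': t=c['image'][:,:,::-1];cv2.imwrite('pics/s5wrist.png',t);continue
    t=c['image'][max(0,a[1]-60):a[1]+60,a[0]-100:a[0]+100,::-1];cv2.imwrite(f'pics/s5{n}.png',cv2.resize(t,None,fx=4,fy=4,interpolation=cv2.INTER_CUBIC))
```

```text
16.95 [0.6376 0.0392 0.2378] yaw 9.55 f tool [ 0.3 -0.2 -0.9] torq [ 0.01 -0.02  0.01] 0.0852
top fork part ((608.8363647460938, 181.57656860351562), (45.62397003173828, 32.26340866088867), 9.132780075073242) all ((608.8363647460938, 181.57656860351562), (45.62397003173828, 32.26340866088867), 9.132780075073242)
dog [0.6084 0.1849 0.0437]
side fork part ((614.36767578125, 155.66937255859375), (44.592342376708984, 89.21453094482422), 9.251243591308594) all ((630.0257568359375, 64.81076049804688), (45.49357604980469, 274.0682678222656), 9.93889331817627)
dog [0.6095 0.1863 0.0452]
wrist fork part ((613.923583984375, 155.31629943847656), (44.96352767944336, 88.08187103271484), 9.671603202819824) all ((629.623291015625, 64.76947021484375), (45.513187408447266, 271.8804626464844), 9.665800094604492)
dog [0.6095 0.1853 0.0443]
```

View pics/s5wrist.png

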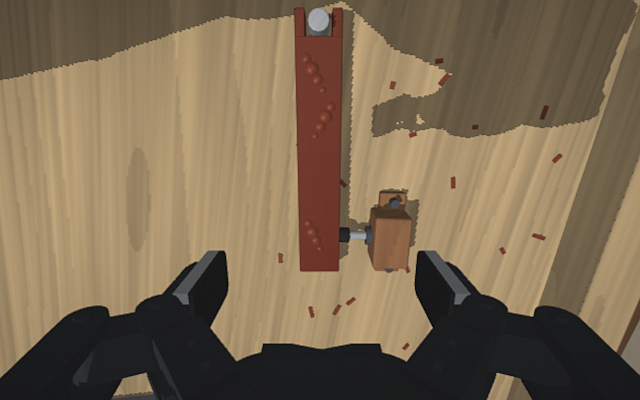

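Wrist view: the fork straddles the dog at (318,20) with the slot's bottom against it, and the rail's side appears to touch the black nose at (342,235). One close crop to check both contacts.

```bash
python3 -c "
import cv2,numpy as np
i=cv2.imread('pics/s5wrist.png');f=lambda t:cv2.resize(t,(400,300),interpolation=cv2.INTER_NEAREST)
cv2.imwrite('pics/s6.png',np.hstack([f(i[0:60,280:360]),f(i[205:265,310:390])]))"
```

```text
(no output)
```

View pics/s6.png

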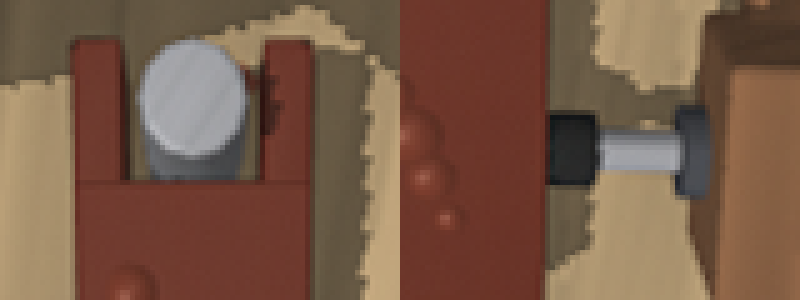

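Left crop: the dog is seated against the slot's bottom, at about (190,180). Right crop: the black nose touches the rail's side at (548,150) with no gap. Handing in.

```bash
python3 -c "
from workcell import bot
print(bot.hand_in())"
```

```text
the job is handed in; nothing more can be done
None
```

The rail is set up as asked: its fork is home on the dog and its side rests against the rubber nose. I handed the job in at about 17 s with the hand open and clear above the bench.

- **Fork onto the dog:** I gripped the rail at about 150 mm and slid it about 50 mm flat along the bench, still swung well out. It stopped dead against the dog at about 12.6 N measured at the tool, drag included.
- **Swing to the stop:** I swung it about 44° around the dog, holding it home with 5–9 N along the rail at the checks on the way. The nose was found by feel.
- **Bedding press:** I pressed with an estimated 9–11 N at the nose for about 1.4 s, eased back to about 3 N, then opened and lifted.

**Last checks:**
- **Forces:** the tool force read essentially zero after release. Nose and dog forces are worked out from the wrist readings at the checks, not measured directly. The highest I worked out were about 11 N on the nose and 12.6 N on the dog.
- **Fit:** the close wrist image shows the dog against the slot's bottom and the nose touching the rail with no visible gap. The rail centre measured 122 mm from the dog, against 123 mm nominal.
- **Angle:** the rail lies about 1.4° (0.025 rad) past the line I took from the stop block's edges, inside the 0.06 rad allowed. The wrist and side cameras differ by 0.3° on the rail's angle. The final top view was mostly hidden by the arm, so I did not use it for this.
- **Mallet, gouge and stone:** the arm's path stayed clear of them, but I did not measure their positions again at the end.

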